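# Pack the microscope optics in their two-layer case

## Task

Pick the microscope optics out of the bench clutter and pack the two-layer case: first stand the two objectives upright on the case floor, each inside the ring that suits its size (large in the wide ring, small in the narrow one), then lay the divider squarely on the two end walls over them, and last stand the eyepiece upright in the ring on the divider. Keep the optics upright throughout, do not disturb the bottle, the jar or the dish, and let go of everything.

Things in the scene. Friction and masses are not known exactly. Their poses are not given: they have to be found in the camera images.
- objective_large_center (a point): Large objective lens: upright steel barrel 42 mm in diameter, 52 mm tall, with a brass screw neck (26 mm diameter, 12 mm tall) on top, 64 mm tall in all, about 0.2 kg. The point is its centre, 32 mm above its underside; z is its axis, pointing up to the neck. Stands loose on the bench.
- objective_small_center (a point): Small objective lens: upright steel barrel 24 mm in diameter, 50 mm tall, with a brass screw neck (18 mm diameter, 10 mm tall) on top, 60 mm tall in all, about 0.09 kg. The point is its centre, 30 mm above its underside; z is its axis, pointing up to the neck. Stands loose on the bench.
- eyepiece_center (a point): Eyepiece: upright black barrel 34 mm in diameter, 50 mm tall, with a steel tube (23 mm diameter, 16 mm tall) on top, 66 mm tall in all, about 0.09 kg. The point is its centre, 33 mm above its underside; z is its axis, pointing up. Stands loose on the bench.
- divider_handle (a point): Divider: loose flat white plate, 100 (x) by 208 (y) by 6 mm, 0.25 kg. Grey fin handle in its middle, 14 mm thick (x), 50 long (y), 40 above the plate. The point is in the fin over the plate's centre, 31 mm above the plate's underside. The eyepiece's ring on the plate is centred 65 mm from the handle along +y: inner diameter 50 mm, 8 high. May lie either way round on the case.
- case: White case, fixed: floor 110 (x) by 236 (y) by 8 mm; origin at the middle of its underside. End walls at both ends of y are the divider's ledges: tops 80 mm above the bench, 90 to 112 mm from the middle; outside them grey stops, 88 mm high, 224 mm apart. The long sides (x and -x) are open: fingers closing along the case's x fit in from above.
- seat_large: Wide grey ring fixed on the case floor, for the large objective, which stands on the floor inside it: inner diameter 60 mm, outer 68, 8 high. Origin: ring's centre on the case floor, 8 mm above the bench; 45 mm from the case's middle along its y, at either end.
- seat_small: Narrow grey ring fixed on the case floor, for the small objective, which stands on the floor inside it: inner diameter 40 mm, outer 48, 8 high. Origin: ring's centre on the case floor, 8 mm above the bench; 45 mm from the case's middle along its y, opposite the wide ring.
- bottle: Bystander: amber glass bottle with black cap, 42 mm in diameter, 85 mm tall; origin at the centre of its underside. Leave it alone.
- jar: Bystander: glass jar with white cap, 56 mm in diameter, 55 mm tall; origin at the centre of its underside. Leave it alone.
- dish: Bystander: closed flat glass dish, 84 mm in diameter, 16 mm tall; origin at the centre of its underside. Leave it alone.
Not all that is in view belongs to the job. Leave any purple or turquoise look-alike of the part that bears eyepiece_center alone. Leave any red or turquoise look-alike of the part that bears objective_large_center alone.

How it is judged (in metres and radians):
On the way, in this order (a step that is already met when the one before it is completed fails the run):
1. both objectives stand on the case floor, each in its own ring (horizontal distance between objective_large_center and seat_large below 0.013 m and z of objective_large_center in the frame of seat_large below 0.036 m and angle between each of objective_large_center, objective_small_center's own z axis and vertical below 0.12 rad and horizontal distance between objective_small_center and seat_small below 0.013 m and z of objective_small_center in the frame of seat_small below 0.034 m), for 0.2 s.
2. the divider lies squarely on both end walls, over the two objectives in their rings (all of step 1 and horizontal distance between divider_handle and case below 0.016 m and z of divider_handle in the frame of case between 0.105 and 0.116 m and angle between the y axis of divider_handle and the y axis of case, either way round below 0.16 rad and angle between divider_handle's own z axis and vertical below 0.06 rad), for 0.2 s.
3. the eyepiece stands in the divider's ring (x of eyepiece_center in the frame of divider_handle between -0.013 and 0.013 m and y of eyepiece_center in the frame of divider_handle between 0.052 and 0.078 m and z of eyepiece_center in the frame of divider_handle below 0.012 m and angle between eyepiece_center's own z axis and vertical below 0.12 rad and horizontal distance between divider_handle and case below 0.016 m and z of divider_handle in the frame of case between 0.105 and 0.116 m and angle between the y axis of divider_handle and the y axis of case, either way round below 0.16 rad and angle between divider_handle's own z axis and vertical below 0.06 rad), for 0.2 s.
At the end, for the whole second after the job is handed in: Objectives upright on the case floor within 13 mm of their own rings' centres; divider flat on both end walls, within 16 mm of the case's middle and 0.16 rad of its length, either way round; eyepiece upright in the divider's ring, within 13 mm; all released and at rest (all of step 1 and all of step 3 and linear speed of each of objective_large, objective_small, divider, eyepiece below 0.02 m/s); the robot touches nothing.
It fails at once if the bottle is moved by more than 20 mm (distance of bottle from where it was at the start of the episode above 0.02 m).
It fails at once if the jar is moved by more than 20 mm (distance of jar from where it was at the start of the episode above 0.02 m).
It fails at once if the dish is moved by more than 20 mm (distance of dish from where it was at the start of the episode above 0.02 m).
It fails at once if an optic is tipped over (more than 0.8 rad) (angle between any of objective_large_center, objective_small_center, eyepiece_center's own z axis and vertical above 0.8 rad).
It also fails if it takes over 106 s, if anything falls off the work surface, if the arm or the gripper's body presses on something with over 40 N, if the wrist force passes 120 N, or if a joint passes its speed limit or range.

## Robot

A 6-joint arm with a two-finger parallel gripper is mounted at the origin on the work surface. World frame = base frame: x ahead of the robot, y to its left, z up, the work surface at z = 0. Lengths are in m, angles in degrees, forces in N, time in s.
With the tool pointing down it reaches from about 0.25 to 0.725 m from the base axis. Payload 9.7 kg.
Tool frame: the origin (TCP) lies midway between the tips of the shut fingers; the grasp point (between the pads) lies 19 mm behind it (bot.pinch_z is the distance from the TCP to the grasp point, in m); z points along the fingers, x is the direction in which the jaws open and shut, and the axes are right-handed (so a half turn about z gives the same grasp; the last joint's range is limited). The gripper opens to 85 mm and grips with 20 to 120 N. Pads are 22 mm wide; open, the fingers measure 114 mm over their backs; the gripper's body (76 mm by 85 mm) begins 54 mm behind the grasp point. The pads swing forward as they close: fully open they stand 13 mm farther back than shut.
Start: joints at [73.568, 4.979, 10.078, 95.1, 0, 90], TCP at [0.156, 0.528, 0.231] pointing down, gripper open.
Joint ranges: [-179.16, 179.16], [-48.56, 103.87], [-65.8, 70.77], [-126.05, 130.52], [-82.76, 87.17], [-180, 180]. Speed limits (degrees/s): [127.2, 127.2, 147.25, 180, 180, 180].

## Interface

Orientations are given as [roll, pitch, yaw] about the fixed x, y, z axes, in that order (R = Rz(yaw) Ry(pitch) Rx(roll)).
In Python, from workcell import bot gives the robot as it stands. The module is installed in compiled form; this text tells all that it offers.
- The arm moves only by the shell command python3 -m pendant 'ROWS' [FORCE]. ROWS is JSON, a list of rows, each a list of 7 numbers: the shift along the tool's x, y, z scaled (see below), then the turn, a rotation vector about the tool's x, y, z scaled (see below), then the closure, from 0 (fully open) to 1 (shut). In form: [[tx, ty, tz, wx, wy, wz, jaw], ...]. A call has 1 to 12 rows; each row shifts and turns the pose as measured when the row begins, along the tool's axes as they then stand; what a row does not reach is not made up. The controller multiplies each number of a shift by 0.25 m and each number of a turn by pi rad. A row lasts 1/10 s, in which the tool goes at most 50 mm and 8.59 degrees, less where a joint would pass 70% of its speed; a pose out of reach is approached as far as the arm can. A call with a number of a shift or a turn outside -1 to 1 is refused whole. A call with a gripper value outside its range is refused whole. The fingers move at their own pace and stop on an object; FORCE is the grip in N (left out, the last holds). Time passes only in rows, so rows that do not move let the fingers close. It gives the time, the measured TCP pose, the force and the opening at its end, in the units of the state.
- bot.get_obs(): the state, without advancing time (a new reading comes with each control period).
- bot.camera(name): name is "side" or "top" or "wrist"; returns the picture (384x512x3 uint8, red, green, blue); there is no depth.
- bot.calibration(name): a dict with "intrinsics" (3x3 intrinsics, pixels), "k1" (the pictures are not rectified: a ray, as slopes to the right and down, at radius r is drawn at 1 + k1 r^2 times it, then the intrinsics apply), "xyz" and "attitude" of the camera in the world. Camera axes: x right, y up, looking along -z (the intrinsics and any distortion apply to the point x, -y, -z); pixel columns grow to the right and rows downward; lengths in m; the calibration is good to about 2 mm. A picture is of the moment at which its call begins: read the wrist's pose just before it. calibration takes no time and is no camera call; for the wrist camera it gives the pose at the moment of the call.
- bot.job_done(): hands the job in, once; it reports no verdict.
The state is a dict: "time": time; "q": joint angles; "qd": joint speeds; "joint_efforts": joint torques, N m; "ee_pos": TCP position; "tcp_rot": TCP orientation; "wrist_force": force on the tool from outside, world axes, zero at the start; "torque": the same for the moment, N m; "opening": finger opening in m.
Only numpy, scipy, OpenCV 4.12 (cv2) and the standard library are available. Lean on these libraries where they do the work, as an engineer would, in place of code of your own. Each camera call takes 0.05 s, during which the arm holds its last target.

## Working session

There is one attempt and no reset: what is moved stays moved. The work goes in short steps, Python scripts to look and compute and a shell command to move; the robot and the scene stay as the last step left them, time stands still between calls to the robot, and variables do not carry over. Pictures are saved under pics/ and viewed, and the job is handed in when it is done.

```bash
mkdir -p pics; python3 - <<'E'
from workcell import bot
import cv2
for n in("top","side","wrist"):
    c=bot.calibration(n);print(n,c)
    cv2.imwrite(f"pics/{n}0.png",bot.camera(n)[:,:,::-1])
print(bot.get_obs(),bot.pinch_z)
E
```

```text
top {'intrinsics': array([[453.12049639,   0.        , 261.76263831],
       [  0.        , 453.12049639, 188.67821729],
       [  0.        ,   0.        ,   1.        ]]), 'k1': 0.016508034530006942, 'xyz': array([ 0.23986584, -0.02576609,  1.30967928]), 'attitude': array([ 10.70815798,  -0.17015724, -91.0787725 ])}
side {'intrinsics': array([[442.42254084,   0.        , 258.45968357],
       [  0.        , 442.42254084, 193.10923766],
       [  0.        ,   0.        ,   1.        ]]), 'k1': 0.02346749676083708, 'xyz': array([ 0.26695072, -0.85704296,  0.87136948]), 'attitude': array([ 46.62667049,   0.3985948 , -16.14027669])}
wrist {'intrinsics': array([[317.04470418,   0.        , 255.51809803],
       [  0.        , 317.04470418, 193.605876  ],
       [  0.        ,   0.        ,   1.        ]]), 'k1': -0.0717148197658923, 'xyz': array([0.08503693, 0.54862244, 0.37316233]), 'attitude': array([-16.62956688,   0.07399161,  73.60067291])}
{'time': 0.15, 'q': array([7.35682968e+01, 5.00526041e+00, 1.00465818e+01, 9.50992948e+01,
       2.78681414e-04, 9.00008688e+01]), 'qd': array([-0.04736627, -0.0710284 ,  0.07055135,  0.05220588, -0.08856006,
        0.0600206 ]), 'joint_efforts': array([-7.18233277e-04, -5.20762610e+01,  4.65042937e+01,  1.39551843e-02,
       -7.08000698e-05,  6.11546611e-06]), 'ee_pos': array([0.15553285, 0.52738263, 0.23074772]), 'tcp_rot': array([-1.79999722e+02,  5.79733952e-02,  7.35674280e+01]), 'wrist_force': array([ 0.59539923,  0.43877574, -0.59904572]), 'torque': array([0.02299376, 0.00616217, 0.01276833]), 'opening': 0.08570717400614854} 0.0187
```

View pics/top0.png

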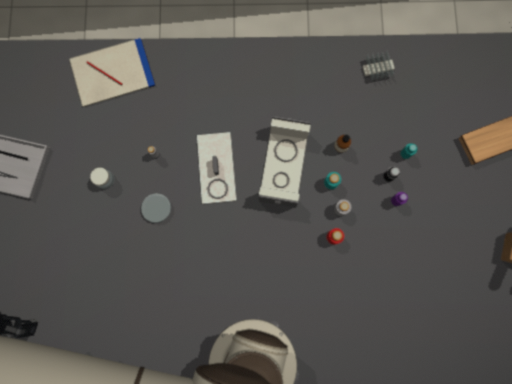

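View pics/side0.png

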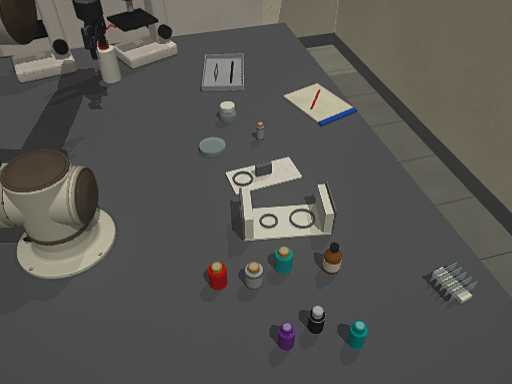

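View pics/wrist0.png

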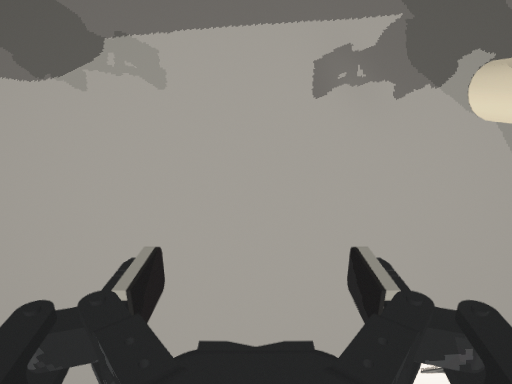

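The top view shows these candidates. Large objective: steel (344,207), red (336,236) and turquoise (333,180); steel with the brass neck fits. Eyepiece: black (392,174), purple (400,199) and turquoise (410,150); black fits. The small objective is at (153,151), the divider at (216,167) and the case at (285,162). I'll confirm these in crops.

```bash
cat > h.py <<'E'
import numpy as np, cv2
from scipy.spatial.transform import Rotation as R
def cam(c):
    return np.array(c["intrinsics"]),c["k1"],np.array(c["xyz"]),R.from_euler('xyz',c["attitude"],degrees=True).as_matrix()
def proj(c,P):
    K,k,t,A=cam(c); p=(np.atleast_2d(P)-t)@A
    u=p[:,0]/-p[:,2]; v=-p[:,1]/-p[:,2]; s=1+k*(u*u+v*v)
    return np.c_[K[0,0]*u*s+K[0,2],K[1,1]*v*s+K[1,2]]
def ray(c,px):
    K,k,t,A=cam(c); x=(px[0]-K[0,2])/K[0,0]; y=(px[1]-K[1,2])/K[1,1]
    u,v=x,y
    for _ in range(20):
        s=1+k*(u*u+v*v); u,v=x/s,y/s
    return t,A@np.array([u,-v,-1.])
def onz(c,px,z):
    t,d=ray(c,px); return t+d*(z-t[2])/d[2]
def crop(im,x,y,w,h,s,name):
    cv2.imwrite(name,cv2.resize(im[y:y+h,x:x+w],None,fx=s,fy=s,interpolation=cv2.INTER_CUBIC))
E
python3 - <<'E'
from h import *
t=cv2.imread("pics/top0.png");s=cv2.imread("pics/side0.png")
crop(t,190,110,130,105,6,"pics/ta.png")
crop(t,315,125,110,125,4.8,"pics/tb.png")
crop(t,80,130,100,100,5,"pics/tc.png")
crop(s,200,100,180,250,2.4,"pics/sa.png")
E
```

```text
(no output)
```

View pics/ta.png

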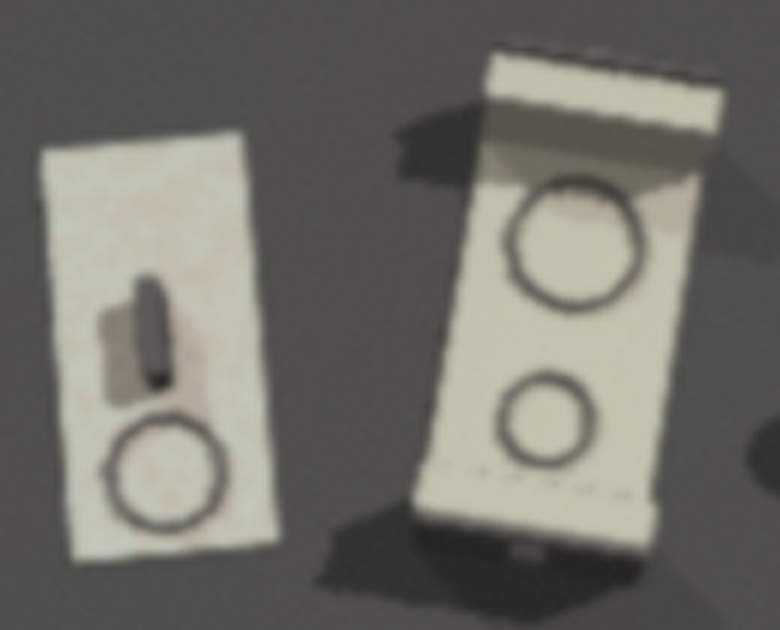

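View pics/tb.png

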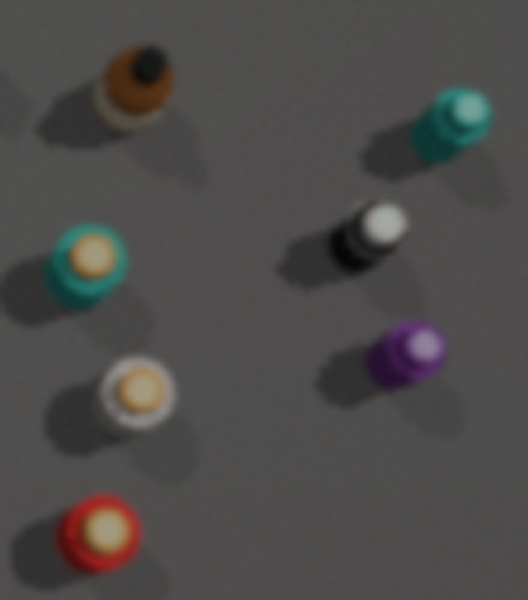

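View pics/tc.png

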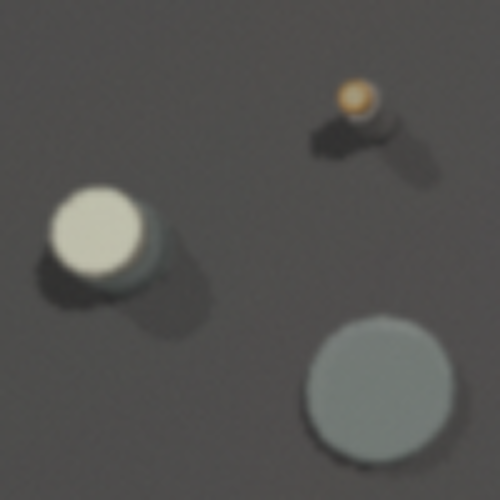

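View pics/sa.png

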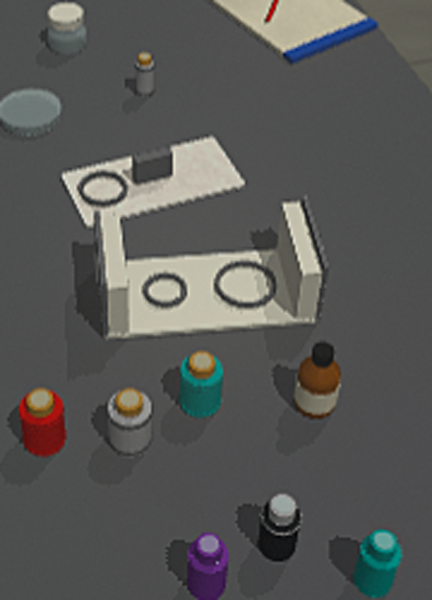

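The crops confirm it. In `tb.png`, steel with the brass neck is at (142,388) and black with the steel tube at (385,222). In `tc.png`, the small objective's neck is at (357,98). Next I'll compute positions from both cameras.

```bash
python3 - <<'E'
from h import *
from workcell import bot
T=bot.calibration("top");S=bot.calibration("side")
f=lambda x,y,s,o:(x/s+o[0]-.5+.5/s, y/s+o[1]-.5+.5/s)
a=lambda x,y:f(x,y,6,(190,110)); b=lambda x,y:f(x,y,4.8,(315,125)); c=lambda x,y:f(x,y,5,(80,130)); s=lambda x,y:f(x,y,2.4,(200,100))
def pr(n,C,p,z): print(n,np.round(p,1),np.round(onz(C,p,z)[:2],4))
for n,p,q,z in [("L",b(142,388),s(128,401),.064),("E",b(385,222),s(283,507),.066),("S",c(357,98),s(145,59),.060),("wide",a(577,243),s(246,285),.016),("narrow",a(547,418),s(165,290),.016),("dring",a(166,471),s(102,188),.014)]:
    pr(n+" top",T,p,z);pr(n+" side",S,q,z)
for n,p in [("dc",a(42,150)),("dc",a(243,133)),("dc",a(280,543)),("dc",a(72,562))]: pr(n,T,p,.006)
for n,p,z in [("fin far",a(148,278),.046),("fin near",a(158,385),.046),("case out1",a(493,52),.088),("case out2",a(724,90),.088),("casenear",a(415,508),.088),("casenear",a(650,550),.088)]: pr(n,T,p,z)
for n,p,z in [("bottle",b(150,64),.085),("teal",b(93,255),.064),("red",b(106,530),.064),("jar",c(97,231),.055),("dish",c(380,388),.016),("purple",b(425,345),.066),("teal2",b(470,108),.066)]: pr(n,T,p,z)
E
```

```text
L top [344.2 205.4] [ 0.4237 -0.262 ]
L side [253.  266.8] [ 0.42   -0.2638]
E top [394.8 170.9] [ 0.5191 -0.409 ]
E side [317.6 311. ] [ 0.5171 -0.4113]
S top [151.  149.2] [0.5963 0.2794]
S side [260.1 124.3] [0.5944 0.2755]
wide top [285.8 150.1] [ 0.5991 -0.1072]
wide side [302.2 218.5] [ 0.5969 -0.1127]
narrow top [280.8 179.3] [ 0.5114 -0.0901]
narrow side [268.5 220.5] [ 0.5089 -0.0946]
dring top [217.2 188.1] [0.4889 0.0952]
dring side [242.2 178. ] [0.4857 0.0916]
dc [196.6 134.6] [0.6546 0.1576]
dc [230.1 131.8] [0.6617 0.0574]
dc [236.2 200.1] [0.4538 0.0407]
dc [201.6 203.3] [0.4463 0.1415]
fin far [214.2 155.9] [0.5771 0.1008]
fin near [215.9 173.8] [0.5245 0.096 ]
case out1 [271.8 118.2] [ 0.6728 -0.0658]
case out2 [310.2 124.6] [ 0.6521 -0.1739]
casenear [258.8 194.3] [ 0.4554 -0.0252]
casenear [297.9 201.3] [ 0.4341 -0.1318]
bottle [345.9 137.9] [ 0.6121 -0.2727]
teal [334.  177.7] [ 0.5029 -0.2374]
red [336.7 235. ] [ 0.3421 -0.2371]
jar [ 99.  175.8] [0.5224 0.4249]
dish [155.6 207.2] [0.4357 0.2724]
purple [403.1 196.5] [ 0.4457 -0.4268]
teal2 [412.5 147.1] [ 0.5873 -0.4642]
```

```bash
cat > go.py <<'E'
import sys,numpy as np
from scipy.spatial.transform import Rotation as R
from workcell import bot
o=bot.get_obs(); A=R.from_euler('xyz',o["tcp_rot"],degrees=True)
x,y,z,yaw=map(float,sys.argv[1:5])
B=R.from_euler('xyz',[180,0,yaw],degrees=True)
rv=(A.inv()*B).as_rotvec()
dw=np.array([x,y,z])-o["ee_pos"]
print("shift, current axes",np.round(A.inv().apply(dw)/.25,3),"final axes",np.round(B.inv().apply(dw)/.25,3),"turn",np.round(rv/np.pi,4),"mm",np.round(dw*1000,1),"t",o["time"],"open",o["opening"],"F",np.round(o["wrist_force"],1))
E
python3 -m pendant '[[0,0,0,0,0,-0.03,0]]'; python3 go.py 0.5955 0.2775 0.17 79
```

```text
time: 0.25
ee_pos: [0.1555, 0.5273, 0.2304]
tcp_rot: [-180.0, 0.1, 79.0]
wrist_force: [-0.2, -0.9, 0.1]
opening: 0.0856
shift, current axes [-0.645  1.918  0.242] final axes [-0.645  1.918  0.242] turn [-0.0001  0.0005  0.    ] mm [ 440.  -249.8  -60.4] t 0.25 open 0.0856022648024548 F [-0.2 -0.9  0.1]
```

```bash
python3 -m pendant '[[-0.06,0.18,0.02,0,0,0,0],[-0.06,0.18,0.02,0,0,0,0],[-0.06,0.18,0.02,0,0,0,0],[-0.06,0.18,0.02,0,0,0,0],[-0.06,0.18,0.02,0,0,0,0],[-0.06,0.18,0.02,0,0,0,0],[-0.06,0.18,0.02,0,0,0,0],[-0.06,0.18,0.02,0,0,0,0],[-0.06,0.18,0.02,0,0,0,0]]'; python3 go.py 0.5955 0.2775 0.17 79
```

```text
time: 1.15
ee_pos: [0.5368, 0.3147, 0.1817]
tcp_rot: [-179.9, 0.1, 79.8]
wrist_force: [-0.1, 0.7, 0.0]
opening: 0.0851
shift, current axes [-0.105  0.258  0.046] final axes [-0.101  0.259  0.047] turn [-0.0006  0.0007  0.0047] mm [ 58.7 -37.2 -11.7] t 1.15 open 0.08511771961288259 F [-0.1  0.7  0. ]
```

```bash
python3 -m pendant '[[-0.05,0.13,0.02,0,0,0,0],[-0.05,0.13,0.02,0,0,0.004,0],[0,0,0,0,0,0,0]]'; python3 go.py 0.5955 0.2775 0.17 79
python3 - <<'E'
from workcell import bot
from h import *
c=bot.calibration("wrist");im=bot.camera("wrist")[:,:,::-1].copy()
for z in (0,.05,.06):
    p=proj(c,[.5955,.2775,z])[0];print(p);cv2.drawMarker(im,tuple(int(v) for v in p),(0,0,255),0,8,1)
cv2.imwrite("pics/w1.png",im)
E
```

```text
time: 1.45
ee_pos: [0.6024, 0.2723, 0.1675]
tcp_rot: [-179.7, 0.3, 78.8]
wrist_force: [0.0, 0.0, -0.7]
opening: 0.0853
shift, current axes [ 0.015 -0.031 -0.01 ] final axes [ 0.015 -0.031 -0.01 ] turn [-0.0014  0.0016 -0.0013] mm [-6.9  5.2  2.5] t 1.45 open 0.08527757807147313 F [ 0.   0.  -0.7]
[259.73798897 168.5851611 ]
[260.19357746 180.76672382]
[260.30487367 183.7470305 ]
```

View pics/w1.png

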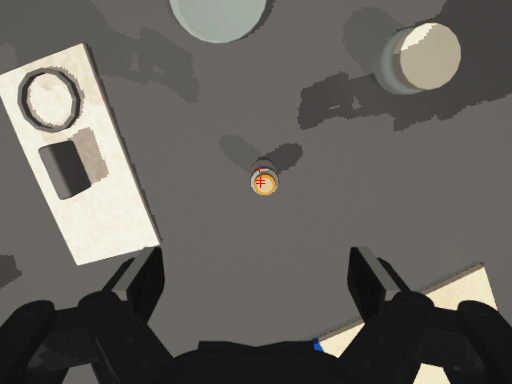

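The wrist view shows the small objective's neck top at about (264,184), 4 px from the prediction. I'll correct for that and descend.

```bash
python3 - <<'E'
from workcell import bot
from h import *
c=bot.calibration("wrist");print(onz(c,(264.5,184),.06))
# divider: fin top corners & ring as seen from wrist
for p,z in [((50,99),.014)]: print(onz(c,p,z))
E
python3 go.py 0.595 0.275 0.10 79
```

```text
[0.59517199 0.28190238 0.06      ]
[0.48779618 0.09968965 0.014     ]
shift, current axes [ 0.003 -0.024  0.272] final axes [ 0.002 -0.025  0.272] turn [-0.0015  0.0014 -0.001 ] mm [ -6.1   1.6 -68. ] t 1.5 open 0.08575542486626356 F [-1.   0.7  0.3]
```

```bash
python3 -m pendant '[[0.018,-0.027,0.13,-0.001,0.001,-0.001,0],[0,0,0.15,0,0,0,0],[0,0,0.15,0,0,0,0],[0,0,0,0,0,0,0]]'; python3 go.py 0.5955 0.2795 0.017 79
```

```text
time: 1.9
ee_pos: [0.5934, 0.2809, 0.0588]
tcp_rot: [-180.0, -0.0, 79.1]
wrist_force: [-0.8, -0.3, -0.0]
opening: 0.0853
shift, current axes [-0.004  0.009  0.167] final axes [-0.004  0.009  0.167] turn [-0.0002 -0.0002  0.0005] mm [  2.1  -1.4 -41.8] t 1.9 open 0.08528755923521608 F [-0.8 -0.3 -0. ]
```

```bash
python3 -m pendant '[[-0.004,0.009,0.085,0,0,0,0.3],[0,0,0.075,0,0,0,0.5],[0,0,0.004,0,0,0,1],[0,0,0,0,0,0,1],[0,0,0,0,0,0,1],[0,0,0,0,0,0,1],[0,0,0,0,0,0,1]]' 40; python3 go.py 0.511 -0.091 0.17 79
```

```text
time: 2.6
ee_pos: [0.5967, 0.284, 0.0294]
tcp_rot: [179.6, -0.4, 79.3]
wrist_force: [-0.5, 0.7, -1.3]
opening: 0.0227
shift, current axes [-1.533 -0.055 -0.574] final axes [-1.538 -0.05  -0.563] turn [ 0.0024 -0.0023  0.0019] mm [ -85.7 -375.   140.6] t 2.6 open 0.022697291789290704 F [-0.5  0.7 -1.3]
```

```bash
python3 - <<'E'
from workcell import bot
from h import *
im=bot.camera("wrist")[:,:,::-1].copy();cv2.imwrite("pics/w2.png",im)
im=bot.camera("side")[:,:,::-1].copy();crop(im,220,80,80,80,7,"pics/s2.png")
print(bot.get_obs()["ee_pos"],bot.get_obs()["opening"])
E
```

```text
[0.59662757 0.28388736 0.02903624] 0.02254294154282406
```

View pics/w2.png

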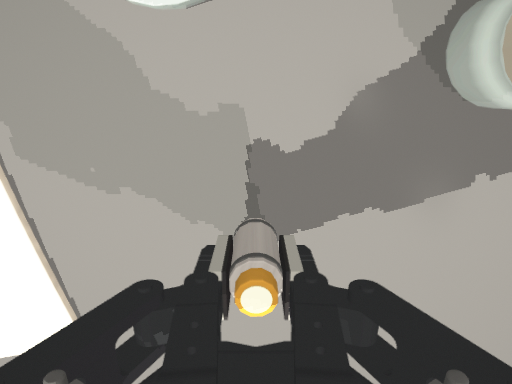

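View pics/s2.png

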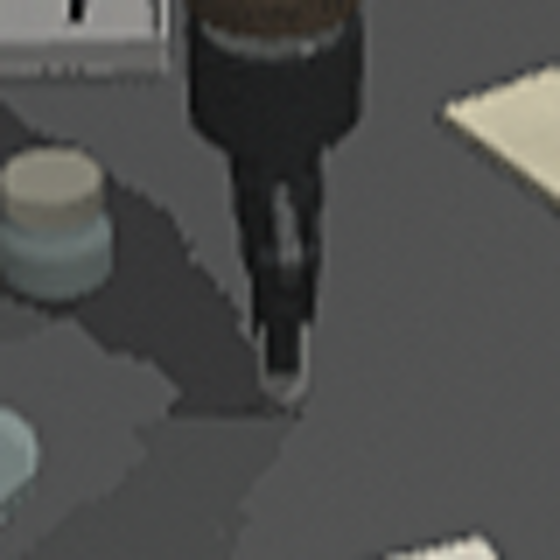

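The small objective is gripped squarely on its barrel, centred between the pads at about (257,260). I'll lift it and carry it to the narrow ring.

```bash
python3 -m pendant '[[0,0,-0.1,0,0,0,1],[0,0,-0.15,0,0,0,1],[-0.08,0,-0.18,0,0,0,1],[-0.15,0,-0.13,0,0,0,1],[-0.18,0,0,0,0,0,1],[-0.18,-0.01,0,0,0,0,1],[-0.18,-0.01,0,0,0,0,1],[-0.18,-0.01,0,0,0,0,1],[-0.18,-0.01,0,0,0,0,1],[-0.12,-0.01,0,0,0,0,1]]'; python3 go.py 0.511 -0.090 0.15 79
```

```text
time: 3.7
ee_pos: [0.5229, -0.0292, 0.1729]
tcp_rot: [179.5, -0.3, 79.7]
wrist_force: [0.2, 0.5, -1.4]
opening: 0.0226
shift, current axes [-0.248 -0.004  0.09 ] final axes [-0.248 -0.001  0.091] turn [ 0.0029 -0.0017  0.0039] mm [-11.9 -60.8 -22.9] t 3.7 open 0.022642364644647864 F [ 0.2  0.5 -1.4]
```

```bash
python3 -m pendant '[[-0.12,0,0,0.002,-0.001,0.004,1],[-0.1,0,0,0,0,0,1],[0,0,0,0,0,0,1],[0,0,0,0,0,0,1]]'; python3 - <<'E'
from workcell import bot
from h import *
o=bot.get_obs();print(o["ee_pos"],o["tcp_rot"],o["opening"])
im=bot.camera("wrist")[:,:,::-1].copy();cv2.imwrite("pics/w3.png",im)
E
```

```text
time: 4.1
ee_pos: [0.5106, -0.0894, 0.1739]
tcp_rot: [179.7, -0.1, 78.6]
wrist_force: [0.3, -0.1, -0.9]
opening: 0.0226
[ 0.51062628 -0.0893725   0.17391216] [ 1.79746717e+02 -9.93875935e-02  7.85864698e+01] 0.022574687020590123
```

View pics/w3.png

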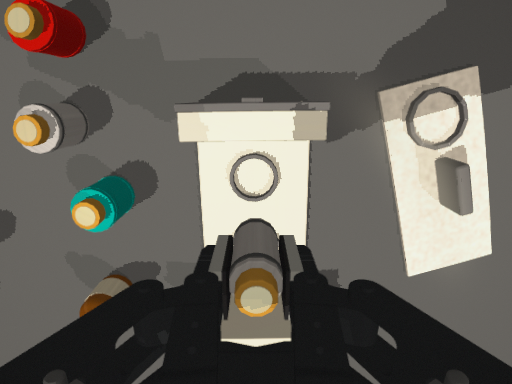

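The ring centre is at (254,178) in the wrist view. I'll compute its world position, and those of the stop edge, large objective and divider.

```bash
python3 - <<'E'
from workcell import bot
from h import *
c=bot.calibration("wrist")
f=lambda n,p,z:print(n,np.round(onz(c,p,z),4))
f("narrow",(254.5,177.5),.016)
f("ledge L",(177,105),.088);f("ledge R",(330,105),.088)
f("L",(30,130),.064);f("dring",(436,117),.014);f("fin mid",(464,186),.046)
f("floorL",(198,142),.008);
o=bot.get_obs()
for z in (.145,.2): print(proj(c,[*o["ee_pos"][:2],z]))
E
```

```text
narrow [ 0.5111 -0.0896  0.016 ]
ledge L [ 0.4316 -0.1287  0.088 ]
ledge R [ 0.4526 -0.0238  0.088 ]
L [ 0.4237 -0.2586  0.064 ]
dring [0.487  0.0919 0.014 ]
fin mid [0.5489 0.0983 0.046 ]
floorL [ 0.4673 -0.1368  0.008 ]
[[254.7196623  230.10005562]]
[[254.58830039 282.29712739]]
```

```bash
python3 -m pendant '[[0,0,0.12,0.001,0,-0.002,1],[0,0,0.15,0,0,0,1],[0,0,0.14,0,0,0,1],[0,0,0.02,0,0,0,1],[0,0,0,0,0,0,1]]'; python3 go.py 0.511 -0.0897 0.038 79
```

```text
time: 4.65
ee_pos: [0.5132, -0.0847, 0.0654]
tcp_rot: [179.7, -0.1, 79.3]
wrist_force: [0.2, -0.8, -0.0]
opening: 0.0223
shift, current axes [-0.021 -0.005  0.11 ] final axes [-0.021 -0.005  0.11 ] turn [ 0.0016 -0.0008  0.0018] mm [ -2.2  -5.  -27.4] t 4.65 open 0.0222899457704446 F [ 0.2 -0.8 -0. ]
```

```bash
python3 -m pendant '[[-0.02,-0.005,0.02,0,0,0,1],[0,0,0.03,0,0,0,1],[0,0,0.02,0,0,0,1],[0,0,0,0,0,0,1]]'; python3 go.py 0.511 -0.0897 0.038 79
```

```text
time: 5.05
ee_pos: [0.5136, -0.0894, 0.0515]
tcp_rot: [179.4, -0.1, 79.4]
wrist_force: [-0.3, -0.3, -0.9]
opening: 0.0227
shift, current axes [-0.003 -0.011  0.054] final axes [-0.003 -0.01   0.054] turn [ 0.0035 -0.0008  0.0022] mm [ -2.6  -0.3 -13.5] t 5.05 open 0.022689122721569643 F [-0.3 -0.3 -0.9]
```

```bash
python3 -m pendant '[[-0.002,-0.008,0.03,0.003,0,0.002,1],[0,-0.002,0.02,0,0,0,1],[0,0,0.012,0,0,0,1],[0,0,0,0,0,0,1]]'; python3 go.py 0.511 -0.0897 0.037 79
```

```text
time: 5.45
ee_pos: [0.5113, -0.0896, 0.0354]
tcp_rot: [179.9, -0.1, 79.0]
wrist_force: [-0.1, -0.3, -0.8]
opening: 0.0226
shift, current axes [-0.    -0.001 -0.007] final axes [-0.001 -0.001 -0.007] turn [ 0.0006 -0.0008 -0.0001] mm [-0.3 -0.1  1.6] t 5.45 open 0.022595509421151235 F [-0.1 -0.3 -0.8]
```

```bash
python3 -m pendant '[[0,0,0.008,0,0,0,1],[0,0,0.004,0,0,0,1]]'; python3 -m pendant '[[0,0,0.008,0,0,0,1],[0,0,0.004,0,0,0,1]]';python3 - <<'E'
from workcell import bot
from h import *
im=bot.camera("side")[:,:,::-1].copy();crop(im,220,130,120,120,5,"pics/s3.png")
E
```

```text
time: 5.65
ee_pos: [0.5116, -0.0897, 0.0329]
tcp_rot: [179.8, -0.1, 79.0]
wrist_force: [-3.0, 0.6, 9.0]
opening: 0.0227
time: 5.85
ee_pos: [0.5123, -0.0898, 0.033]
tcp_rot: [179.7, -0.2, 79.0]
wrist_force: [-1.2, 0.2, 1.5]
opening: 0.0228
```

View pics/s3.png

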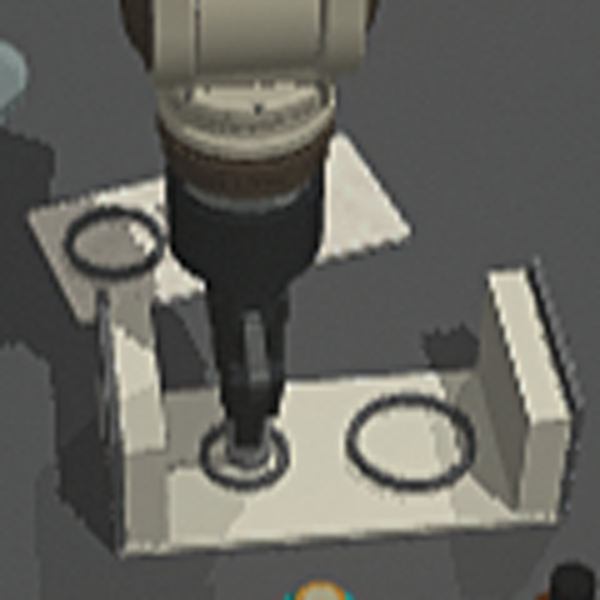

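Contact is felt, and the barrel stands inside the narrow ring, centred at (247,455) in the crop. Releasing.

```bash
python3 -m pendant '[[0,0,0,0,0,0,0.6],[0,0,0,0,0,0,0.4],[0,0,0,0,0,0,0.3],[0,0,0,0,0,0,0.2],[0,0,-0.06,0,0,0,0.1],[0,0,-0.14,0,0,0,0],[0,0,-0.18,0,0,0,0],[0,0,-0.15,0,0,0,0]]';  python3 go.py 0.423 -0.260 0.15 79
```

```text
time: 6.7
ee_pos: [0.5085, -0.0894, 0.1664]
tcp_rot: [-179.8, -0.1, 79.0]
wrist_force: [0.4, -0.3, 0.9]
opening: 0.0854
shift, current axes [-0.735 -0.205  0.064] final axes [-0.735 -0.206  0.065] turn [-0.0012 -0.0008 -0.0001] mm [ -85.5 -170.6  -16.4] t 6.7 open 0.08544389861443942 F [ 0.4 -0.3  0.9]
```

```bash
python3 -m pendant '[[-0.14,-0.04,0,0,0,0,0],[-0.17,-0.05,0,0,0,0,0],[-0.17,-0.05,0,0,0,0,0],[-0.14,-0.04,0,0,0,0,0],[-0.06,-0.01,0,0,0,0,0],[0,0,0,0,0,0,0],[0,0,0,0,0,0,0]]';  python3 go.py 0.423 -0.260 0.15 79
python3 - <<'E'
from workcell import bot
from h import *
im=bot.camera("wrist")[:,:,::-1].copy();cv2.imwrite("pics/w4.png",im)
E
```

```text
time: 7.4
ee_pos: [0.4299, -0.253, 0.1813]
tcp_rot: [179.2, 0.0, 79.1]
wrist_force: [0.0, -0.6, -0.8]
opening: 0.0857
shift, current axes [-0.033 -0.024  0.125] final axes [-0.033 -0.022  0.125] turn [0.0044 0.0001 0.0006] mm [ -6.9  -7.  -31.3] t 7.4 open 0.0856623994938538 F [ 0.  -0.6 -0.8]
```

View pics/w4.png

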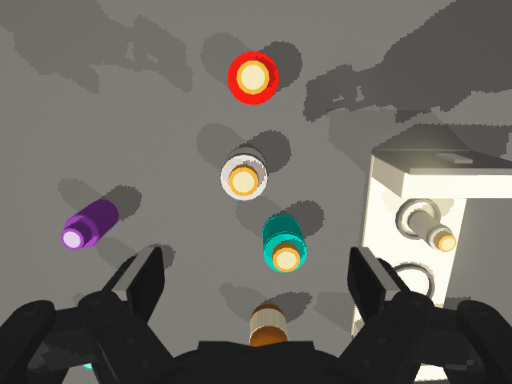

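The small objective stands in its ring, with its neck at (444,243). The steel large objective's neck is at (244,181), between the red and turquoise ones, and matches the description.

```bash
python3 - <<'E'
from workcell import bot
from h import *
c=bot.calibration("wrist")
f=lambda n,p,z:print(n,np.round(onz(c,p,z),4))
f("L",(243.5,181),.064);f("wide",(411,286),.016);f("narrow",(418,219),.016);f("small top",(444,243),.068);f("red",(253,76),.064);f("teal",(286,260),.064)
E
python3 go.py 0.423 -0.260 0.09 79
```

```text
L [ 0.4229 -0.2614  0.064 ]
wide [ 0.5931 -0.102   0.016 ]
narrow [ 0.5107 -0.0921  0.016 ]
small top [ 0.5132 -0.0931  0.068 ]
red [ 0.3417 -0.2375  0.064 ]
teal [ 0.5039 -0.2379  0.064 ]
shift, current axes [-0.034 -0.028  0.365] final axes [-0.034 -0.022  0.365] turn [0.0045 0.0001 0.0008] mm [ -7.1  -7.3 -91.4] t 7.45 open 0.08524599349606274 F [-0.2 -1.1 -0.2]
```

```bash
python3 -m pendant '[[-0.037,-0.022,0.08,0.004,0,0,0],[0,0,0.13,0,0,0,0],[0,0,0.1,0,0,0,0],[0,0,0,0,0,0,0],[0,0,0,0,0,0,0]]'; python3 go.py 0.423 -0.261 0.017 79
```

```text
time: 7.95
ee_pos: [0.4262, -0.2571, 0.1044]
tcp_rot: [179.8, 0.0, 79.5]
wrist_force: [-1.2, -0.4, 0.4]
opening: 0.0852
shift, current axes [-0.017 -0.011  0.35 ] final axes [-0.018 -0.01   0.35 ] turn [0.0013 0.0003 0.003 ] mm [ -3.2  -3.9 -87.4] t 7.95 open 0.08515704664480658 F [-1.2 -0.4  0.4]
```

```bash
python3 -m pendant '[[-0.02,-0.012,0.1,0.001,0,0.003,0],[-0.005,0,0.12,0,0,0,0],[0,0,0.05,0,0,0,0],[0,0,0,0,0,0,0],[0,0,0,0,0,0,0]]'; python3 go.py 0.423 -0.261 0.017 79
```

```text
time: 8.45
ee_pos: [0.427, -0.263, 0.0435]
tcp_rot: [179.4, 0.2, 79.2]
wrist_force: [-0.3, -0.4, -0.3]
opening: 0.0856
shift, current axes [ 0.005 -0.018  0.106] final axes [ 0.005 -0.017  0.106] turn [0.0031 0.0012 0.0011] mm [ -4.    2.  -26.5] t 8.45 open 0.08557602860420303 F [-0.3 -0.4 -0.3]
```

```bash
python3 -m pendant '[[0.005,-0.016,0.04,0.003,0.001,0.001,0],[0,0,0.05,0,0,0,0],[0,0,0.025,0,0,0,0.1],[0,0,0,0,0,0,0.1]]'; python3 go.py 0.423 -0.261 0.017 79
```

```text
time: 8.85
ee_pos: [0.4248, -0.2616, 0.0157]
tcp_rot: [179.8, 0.1, 79.0]
wrist_force: [0.7, -0.8, -1.0]
opening: 0.0768
shift, current axes [ 0.001 -0.007 -0.005] final axes [ 0.001 -0.007 -0.005] turn [0.0012 0.0006 0.0001] mm [-1.8  0.6  1.3] t 8.85 open 0.07678465355200281 F [ 0.7 -0.8 -1. ]
```

```bash
python3 -m pendant '[[0,-0.006,0,0,0,0,0.3],[0,0,0,0,0,0,0.5],[0,0,0,0,0,0,1],[0,0,0,0,0,0,1],[0,0,0,0,0,0,1],[0,0,0,0,0,0,1]]' 60; python3 go.py 0.599 -0.107 0.17 79
```

```text
time: 9.45
ee_pos: [0.4233, -0.2615, 0.0162]
tcp_rot: [179.8, 0.1, 79.0]
wrist_force: [-0.4, 0.3, -2.0]
opening: 0.0409
shift, current axes [ 0.739  0.575 -0.614] final axes [ 0.741  0.572 -0.615] turn [0.0013 0.0007 0.    ] mm [175.7 154.5 153.8] t 9.45 open 0.040850330287090134 F [-0.4  0.3 -2. ]
```

```bash
python3 -m pendant '[[0,0,-0.1,0,0,0,1],[0,0,-0.15,0,0,0,1],[0,0,-0.18,0,0,0,1],[0,0,-0.17,0,0,0,1],[0.1,0.08,-0.06,0,0,0,1],[0.13,0.1,0,0,0,0,1],[0.14,0.11,0,0,0,0,1],[0.14,0.11,0,0,0,0,1],[0.12,0.09,0,0,0,0,1],[0.07,0.05,0,0,0,0,1],[0,0,0,0,0,0,1],[0,0,0,0,0,0,1]]'; python3 go.py 0.599 -0.107 0.17 79
python3 - <<'E'
from workcell import bot
from h import *
im=bot.camera("wrist")[:,:,::-1].copy();cv2.imwrite("pics/w5.png",im)
E
```

```text
time: 10.65
ee_pos: [0.5938, -0.1088, 0.1859]
tcp_rot: [179.9, 0.1, 78.9]
wrist_force: [-0.9, -0.3, -1.5]
opening: 0.0408
shift, current axes [0.011 0.019 0.064] final axes [0.011 0.019 0.064] turn [ 0.0006  0.0003 -0.0008] mm [  5.2   1.8 -15.9] t 10.65 open 0.04084347459894924 F [-0.9 -0.3 -1.5]
```

View pics/w5.png

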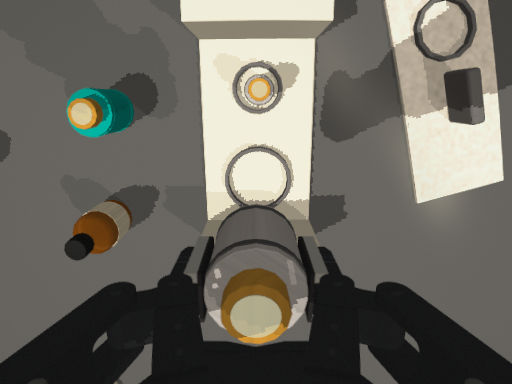

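The large objective is held upright. The wide ring is visible at about (259,178), and the small objective sits centred in its ring at (259,88).

```bash
python3 - <<'E'
from workcell import bot
from h import *
c=bot.calibration("wrist")
f=lambda n,p,z:print(n,np.round(onz(c,p,z),4))
f("wide",(259,178.5),.016);f("narrow",(258,88),.016);f("small top",(259,89),.068);f("dring",(445,27),.014)
f("fin",(466,97),.046)
E

```

```text
wide [ 0.5983 -0.1061  0.016 ]
narrow [ 0.5119 -0.0903  0.016 ]
small top [ 0.5144 -0.0903  0.068 ]
dring [0.4886 0.0922 0.014 ]
fin [0.5528 0.0891 0.046 ]
```

```bash
python3 -m pendant '[[0.011,0.018,0.1,0,0,0,1],[-0.005,0,0.14,0,0,0,1],[-0.005,0,0.14,0,0,0,1],[0,0,0.06,0,0,0,1],[0,0,0,0,0,0,1],[0,0,0,0,0,0,1]]'; python3 go.py 0.5985 -0.1065 0.024 79
```

```text
time: 11.3
ee_pos: [0.595, -0.1156, 0.0751]
tcp_rot: [179.7, 0.1, 78.4]
wrist_force: [-1.0, 0.1, -1.0]
opening: 0.041
shift, current axes [0.039 0.005 0.204] final axes [0.039 0.007 0.204] turn [ 0.0016  0.0005 -0.0033] mm [  3.5   9.1 -51.1] t 11.3 open 0.040961456903043016 F [-1.   0.1 -1. ]
```

```bash
python3 -m pendant '[[0.036,0.007,0.02,0.001,0,-0.003,1],[0.002,0,0.05,0,0,0,1],[0,0,0.05,0,0,0,1],[0,0,0,0,0,0,1],[0,0,0,0,0,0,1]]'; python3 go.py 0.5985 -0.1065 0.024 79
```

```text
time: 11.8
ee_pos: [0.6004, -0.1068, 0.0462]
tcp_rot: [179.6, 0.1, 79.0]
wrist_force: [0.5, 0.0, -1.2]
opening: 0.0409
shift, current axes [-0.    -0.008  0.089] final axes [-0.    -0.008  0.089] turn [ 0.0022  0.0005 -0.0002] mm [ -1.9   0.3 -22.2] t 11.8 open 0.04089521621807254 F [ 0.5  0.  -1.2]
```

```bash
python3 -m pendant '[[0,-0.008,0.03,0.002,0,0,1],[0,0,0.03,0,0,0,1],[0,0,0.02,0,0,0,1],[0,0,0,0,0,0,1]]'; python3 go.py 0.5985 -0.1065 0.024 79
```

```text
time: 12.2
ee_pos: [0.5985, -0.1065, 0.0247]
tcp_rot: [180.0, 0.1, 79.0]
wrist_force: [0.1, 0.7, -2.0]
opening: 0.0408
shift, current axes [-0.     0.     0.003] final axes [-0.     0.     0.003] turn [ 0.      0.0005 -0.0002] mm [ 0.  -0.  -0.7] t 12.2 open 0.04078001419561257 F [ 0.1  0.7 -2. ]
```

```bash
python3 -m pendant '[[0,0,0.006,0,0,0,1],[0,0,0,0,0,0,1]]'; python3 -m pendant '[[0,0,0.006,0,0,0,1],[0,0,0,0,0,0,1]]'
```

```text
time: 12.4
ee_pos: [0.5988, -0.1066, 0.0245]
tcp_rot: [179.9, 0.1, 79.0]
wrist_force: [0.6, -0.4, -1.8]
opening: 0.041
time: 12.6
ee_pos: [0.5993, -0.1067, 0.0244]
tcp_rot: [179.8, 0.1, 79.0]
wrist_force: [-0.1, -0.3, -1.5]
opening: 0.0408
```

```bash
python3 -m pendant '[[0,-0.003,0.012,0,0,0,1],[0,0,0.008,0,0,0,1]]'; python3 -m pendant '[[0,0,0.012,0,0,0,1],[0,0,0.008,0,0,0,1]]'
```

```text
time: 12.8
ee_pos: [0.5998, -0.1068, 0.024]
tcp_rot: [179.5, 0.1, 79.0]
wrist_force: [-6.9, 0.6, 11.9]
opening: 0.0407
time: 13.0
ee_pos: [0.6001, -0.1069, 0.024]
tcp_rot: [179.4, 0.1, 79.0]
wrist_force: [-4.9, 1.2, 9.4]
opening: 0.0407
```

Contact. Releasing and rising.

```bash
python3 -m pendant '[[0,0,0,0.002,0,0,0.4],[0,0,0,0,0,0,0.25],[0,0,0,0,0,0,0.1],[0,0,0,0,0,0,0],[0,0,-0.06,0,0,0,0],[0,0,-0.14,0,0,0,0],[0,0,-0.18,0,0,0,0],[0,0,-0.15,0,0,0,0],[0,0,0,0,0,0,0]]';  python3 go.py 0.554 0.097 0.17 94.5
python3 - <<'E'
from workcell import bot
from h import *
im=bot.camera("wrist")[:,:,::-1].copy();cv2.imwrite("pics/w6.png",im)
im=bot.camera("side")[:,:,::-1].copy();crop(im,220,150,140,120,5,"pics/s6.png")
E
```

```text
time: 13.9
ee_pos: [0.5985, -0.1064, 0.1633]
tcp_rot: [179.8, 0.1, 79.0]
wrist_force: [0.5, 0.7, 0.1]
opening: 0.0856
shift, current axes [ 0.764 -0.33  -0.029] final axes [ 0.825 -0.114 -0.027] turn [ 0.001   0.0006 -0.0864] mm [-44.5 203.4   6.7] t 13.9 open 0.08561315865506905 F [0.5 0.7 0.1]
```

View pics/s6.png

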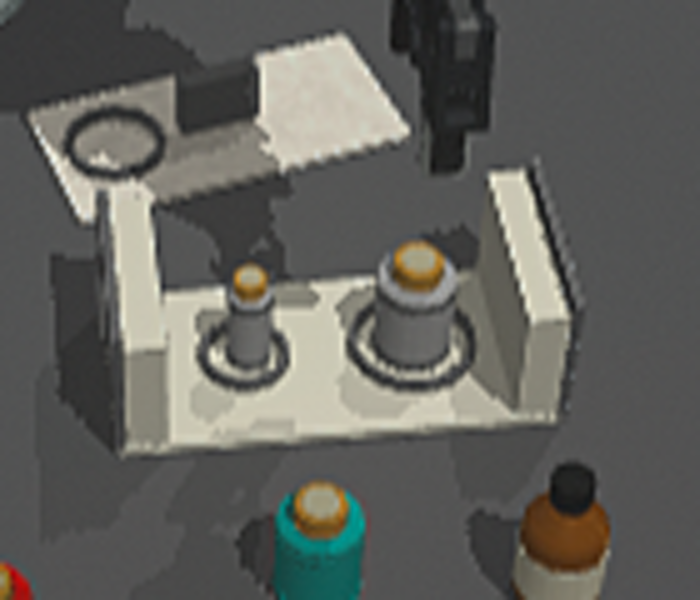

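Both objectives stand upright inside their rings, small at (248,345) and large at (415,325). Now the divider.

```bash
python3 -m pendant '[[0,0,0,0,0,-0.043,0],[0,0,0,0,0,-0.043,0],[0.13,-0.02,-0.02,0,0,0,0],[0.17,-0.023,0,0,0,0,0],[0.17,-0.023,0,0,0,0,0],[0.17,-0.023,0,0,0,0,0],[0.12,-0.017,0,0,0,0,0],[0.05,-0.007,0,0,0,0,0],[0,0,0,0,0,0,0],[0,0,0,0,0,0,0]]';  python3 go.py 0.554 0.097 0.17 94.5
python3 - <<'E'
from workcell import bot
from h import *
im=bot.camera("wrist")[:,:,::-1].copy();cv2.imwrite("pics/w7.png",im)
E
```

```text
time: 15.0
ee_pos: [0.5444, 0.0979, 0.151]
tcp_rot: [-178.7, 0.0, 95.0]
wrist_force: [0.4, -0.1, 0.4]
opening: 0.0854
shift, current axes [-0.007  0.036 -0.077] final axes [-0.007  0.038 -0.076] turn [-0.007   0.0001  0.0028] mm [ 9.6 -0.9 19. ] t 15.0 open 0.08544010518222224 F [ 0.4 -0.1  0.4]
```

View pics/w7.png

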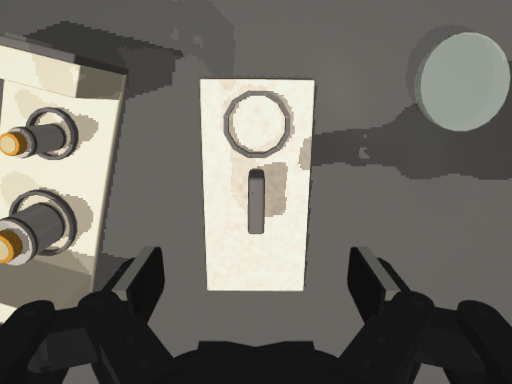

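Plate corners are at (200,80), (315,80), (303,291) and (207,291); the fin top's centre is at about (256,207).

```bash
python3 - <<'E'
from workcell import bot
from h import *
c=bot.calibration("wrist")
P=[onz(c,p,.006) for p in [(200,80),(315,80),(303,291),(207,291)]]
print(np.round(P,4),np.mean(P,0),np.linalg.norm(P[0]-P[3]),np.linalg.norm(P[0]-P[1]))
for a,b in((0,3),(1,2)):
    d=P[b]-P[a];print(np.degrees(np.arctan2(d[1],d[0])))
print(onz(c,(256,207),.046),onz(c,(257,124),.014))
E
python3 go.py 0.551 0.096 0.1 94.5
```

```text
[[0.4556 0.042  0.006 ]
 [0.4469 0.1416 0.006 ]
 [0.6541 0.1575 0.006 ]
 [0.6628 0.0578 0.006 ]] [0.55486471 0.09971342 0.006     ] 0.20780204195961452 0.10005734465112207
4.369272153724905
4.3706166761124114
[0.55395717 0.09945753 0.046     ] [0.48868516 0.09463099 0.014     ]
shift, current axes [-0.009  0.03   0.203] final axes [-0.009  0.025  0.204] turn [-0.007   0.      0.0026] mm [  6.5  -1.6 -50.9] t 15.05 open 0.085195266365543 F [ 1.  -0.  -0.8]
```

```bash
python3 -m pendant '[[0.005,0.042,0.08,-0.007,0,0.003,0],[0,0,0.13,0,0,0,0],[0,0,0.13,0,0,0,0],[0,0,0.06,0,0,0,0],[0,0,0,0,0,0,0],[0,0,0,0,0,0,0]]';  python3 go.py 0.5548 0.0995 0.016 94.4
```

```text
time: 15.65
ee_pos: [0.5575, 0.0914, 0.0477]
tcp_rot: [179.9, 0.1, 93.8]
wrist_force: [0.2, 0.1, 0.5]
opening: 0.0855
shift, current axes [ 0.033 -0.009  0.127] final axes [ 0.033 -0.008  0.127] turn [ 0.0007  0.0005 -0.0032] mm [ -2.7   8.1 -31.7] t 15.65 open 0.08546011310060608 F [0.2 0.1 0.5]
```

```bash
python3 -m pendant '[[0.032,-0.008,0.03,0,0,-0.003,0],[0,0,0.05,0,0,0,0.2],[0,0,0.03,0,0,0,0.3],[0,0,0,0,0,0,0.3],[0,0,0,0,0,0,0.3]]';  python3 go.py 0.5548 0.0995 0.016 94.4
```

```text
time: 16.15
ee_pos: [0.5566, 0.0993, 0.0207]
tcp_rot: [179.6, 0.1, 94.3]
wrist_force: [0.1, -0.8, -0.6]
opening: 0.0603
shift, current axes [ 0.001 -0.007  0.019] final axes [ 0.001 -0.007  0.019] turn [ 0.0019  0.0004 -0.0003] mm [-1.8  0.2 -4.7] t 16.15 open 0.060288300371112734 F [ 0.1 -0.8 -0.6]
```

```bash
python3 -m pendant '[[0.001,-0.006,0.022,0.002,0,0,0.4],[0,0,0.004,0,0,0,0.5],[0,0,0,0,0,0,1],[0,0,0,0,0,0,1],[0,0,0,0,0,0,1],[0,0,0,0,0,0,1],[0,0,0,0,0,0,1]]' 80;  python3 go.py 0.554 -0.099 0.17 79
```

```text
time: 16.85
ee_pos: [0.5556, 0.0995, 0.0145]
tcp_rot: [180.0, 0.1, 94.4]
wrist_force: [-0.2, 0.3, -1.1]
opening: 0.0127
shift, current axes [-0.792 -0.066 -0.621] final axes [-0.781  0.145 -0.622] turn [0.0002 0.0003 0.0853] mm [  -1.6 -198.5  155.5] t 16.85 open 0.012734781989802922 F [-0.2  0.3 -1.1]
```

```bash
python3 -m pendant '[[0,0,-0.08,0,0,0,1],[0,0,-0.13,0,0,0,1],[0,0,-0.15,0,0,0,1],[0,0,-0.15,0,0,0,1],[0,0,-0.12,0,0,0.04,1],[0,0,0,0,0,0.044,1],[-0.11,0.02,0,0,0,0,1],[-0.14,0.025,0,0,0,0,1],[-0.14,0.025,0,0,0,0,1],[-0.14,0.025,0,0,0,0,1],[-0.11,0.02,0,0,0,0,1],[0,0,0,0,0,0,1]]';  python3 go.py 0.555 -0.098 0.14 79.3
```

```text
time: 18.05
ee_pos: [0.5494, -0.0681, 0.1739]
tcp_rot: [-179.6, 0.2, 78.7]
wrist_force: [1.2, 0.5, -3.1]
opening: 0.013
shift, current axes [-0.113  0.046  0.136] final axes [-0.114  0.044  0.136] turn [-0.0022  0.0013 -0.0032] mm [  5.6 -29.9 -33.9] t 18.05 open 0.013015779376653273 F [ 1.2  0.5 -3.1]
```

```bash
python3 -m pendant '[[-0.11,0.044,0.02,-0.002,0.001,-0.003,1],[0,0,0.04,0,0,0,1],[0,0,0,0,0,0,1],[0,0,0,0,0,0,1]]';  python3 go.py 0.555 -0.098 0.0945 79.3;python3 - <<'E'
from workcell import bot
from h import *
im=bot.camera("wrist")[:,:,::-1].copy();cv2.imwrite("pics/w8.png",im)
im=bot.camera("side")[:,:,::-1].copy();crop(im,220,110,140,140,5,"pics/s8.png")
E
```

```text
time: 18.45
ee_pos: [0.5544, -0.0977, 0.1574]
tcp_rot: [-179.8, 0.0, 79.2]
wrist_force: [0.7, -0.3, -1.5]
opening: 0.0125
shift, current axes [-0.001  0.003  0.252] final axes [-0.001  0.003  0.252] turn [-0.0009  0.0001 -0.0006] mm [  0.6  -0.3 -62.9] t 18.45 open 0.012502072318247313 F [ 0.7 -0.3 -1.5]
```

View pics/w8.png

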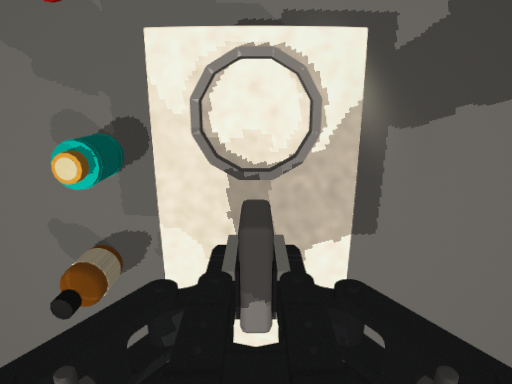

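View pics/s8.png

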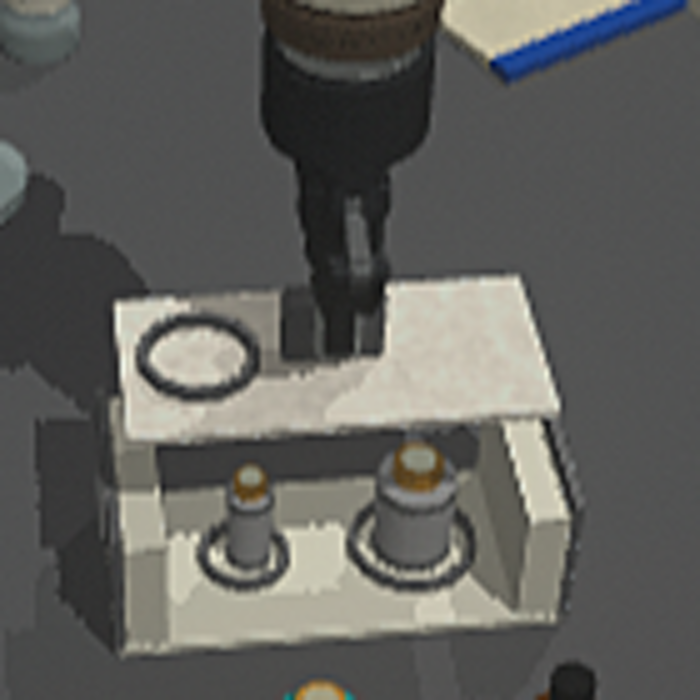

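The divider hangs level above the case, aligned with the walls. Descending in stages.

```bash
python3 -m pendant '[[0,0,0.06,-0.001,0,0,1],[0,0,0.06,0,0,0,1],[0,0,0.03,0,0,0,1],[0,0,0,0,0,0,1],[0,0,0,0,0,0,1]]';  python3 go.py 0.555 -0.098 0.0945 79.3
```

```text
time: 19.05
ee_pos: [0.555, -0.0951, 0.1198]
tcp_rot: [179.9, 0.0, 79.4]
wrist_force: [0.3, 0.1, -2.9]
opening: 0.0129
shift, current axes [-0.011  0.002  0.101] final axes [-0.011  0.002  0.101] turn [0.0007 0.     0.0006] mm [  0.   -2.9 -25.3] t 19.05 open 0.012898256598288898 F [ 0.3  0.1 -2.9]
```

```bash
python3 -m pendant '[[-0.011,0.003,0.03,0,0,0,1],[0,0,0.04,0,0,0,1],[0,0,0.02,0,0,0,1],[0,0,0,0,0,0,1],[0,0,0,0,0,0,1]]';  python3 go.py 0.555 -0.098 0.0945 79.3
```

```text
time: 19.55
ee_pos: [0.5557, -0.0984, 0.0961]
tcp_rot: [179.8, 0.0, 79.4]
wrist_force: [-0.5, 0.9, -2.8]
opening: 0.0131
shift, current axes [ 0.001 -0.003  0.007] final axes [ 0.001 -0.003  0.007] turn [0.001  0.     0.0005] mm [-0.7  0.4 -1.6] t 19.55 open 0.013087215252430982 F [-0.5  0.9 -2.8]
```

```bash
python3 -m pendant '[[0,-0.002,0.012,0.001,0,0,1],[0,0,0.006,0,0,0,1]]';python3 -m pendant '[[0,0,0.012,0,0,0,1],[0,0,0.006,0,0,0,1]]'
```

```text
time: 19.75
ee_pos: [0.5557, -0.0984, 0.0945]
tcp_rot: [179.8, 0.0, 79.4]
wrist_force: [-6.2, 1.8, 10.3]
opening: 0.0127
time: 19.95
ee_pos: [0.5559, -0.0984, 0.0946]
tcp_rot: [179.6, 0.0, 79.4]
wrist_force: [-1.2, 0.5, 0.0]
opening: 0.0126
```

Contact at the expected height (0.0945). Releasing gradually.

```bash
python3 -m pendant '[[0,0,0,0.001,0,0,0.75],[0,0,0,0,0,0,0.6],[0,0,0,0,0,0,0.4],[0,0,0,0,0,0,0.3],[0,0,-0.06,0,0,0,0.2],[0,0,-0.14,0,0,0,0],[0,0,-0.17,0,0,0,0],[0,0,0,0,0,0,0],[0,0,0,0,0,0,0]]';  python3 go.py 0.518 -0.409 0.20 79
python3 - <<'E'
from workcell import bot
from h import *
im=bot.camera("wrist")[:,:,::-1].copy();cv2.imwrite("pics/w9.png",im)
im=bot.camera("side")[:,:,::-1].copy();crop(im,220,130,140,120,5,"pics/s9.png")
E
```

```text
time: 20.85
ee_pos: [0.5559, -0.0984, 0.1944]
tcp_rot: [179.7, 0.0, 79.4]
wrist_force: [-0.2, -0.3, -0.8]
opening: 0.0855
shift, current axes [-1.249  0.08  -0.022] final axes [-1.248  0.088 -0.022] turn [0.0017 0.     0.0022] mm [ -37.9 -310.6    5.6] t 20.85 open 0.08549007570385574 F [-0.2 -0.3 -0.8]
```

View pics/w9.png

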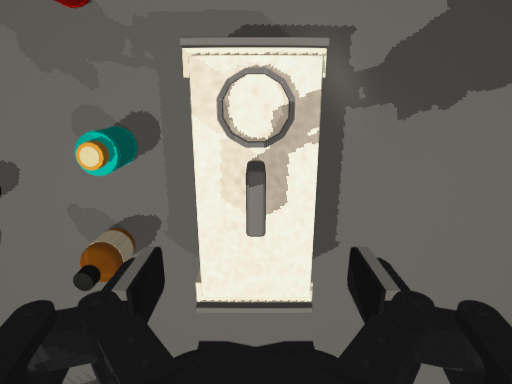

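View pics/s9.png

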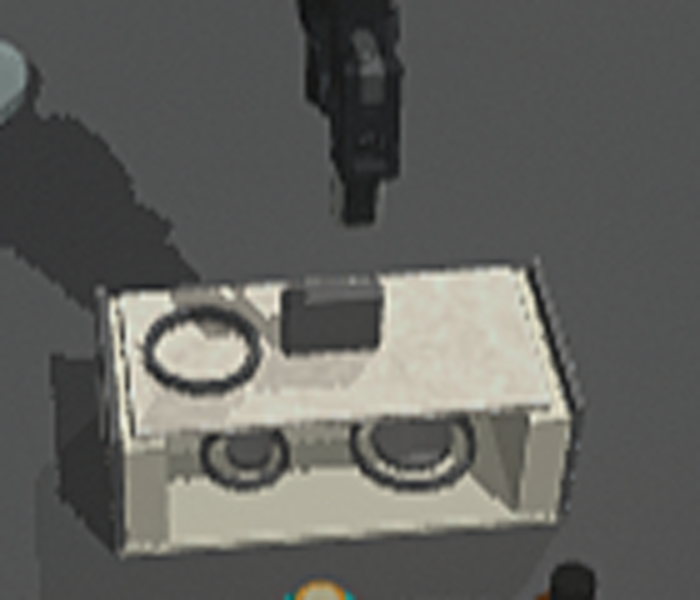

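The divider lies squarely between both stops with equal gaps, and both barrels still stand in their rings below it. The eyepiece ring is at (256,107) in the wrist view. On to the eyepiece.

```bash
python3 - <<'E'
from workcell import bot
from h import *
c=bot.calibration("wrist")
print(onz(c,(256,107),.094),onz(c,(257,199),.126))
E
python3 -m pendant '[[-0.14,0.01,0,0.001,0,0.002,0],[-0.18,0.012,0,0,0,0,0],[-0.18,0.012,0,0,0,0,0],[-0.18,0.012,0,0,0,0,0],[-0.18,0.012,0,0,0,0,0],[-0.18,0.012,0,0,0,0,0],[-0.14,0.01,0,0,0,0,0],[-0.06,0,0,0,0,0,0],[0,0,0,0,0,0,0],[0,0,0,0,0,0,0]]'; python3 go.py 0.518 -0.409 0.12 79
python3 - <<'E'
from workcell import bot
from h import *
im=bot.camera("wrist")[:,:,::-1].copy();cv2.imwrite("pics/w10.png",im)
E
```

```text
[ 0.48937948 -0.08520952  0.094     ] [ 0.54968615 -0.09576954  0.126     ]
time: 21.95
ee_pos: [0.5125, -0.415, 0.1832]
tcp_rot: [-179.4, -0.4, 79.2]
wrist_force: [0.2, 0.6, 0.3]
opening: 0.0855
shift, current axes [0.026 0.02  0.253] final axes [0.028 0.017 0.253] turn [-0.0036 -0.002   0.0013] mm [  5.5   6.  -63.2] t 21.95 open 0.08547793428270363 F [0.2 0.6 0.3]
```

View pics/w10.png

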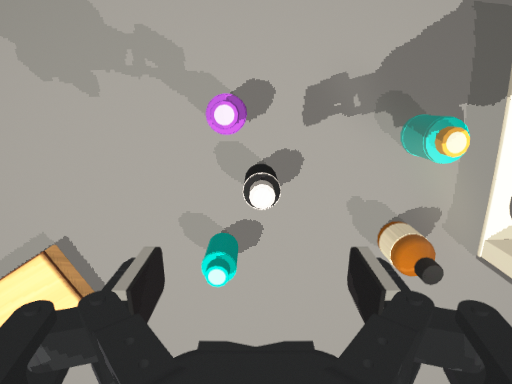

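The black eyepiece's tube top is at (262,195), between purple (225,114) and turquoise (218,270). It matches the description.

```bash
python3 - <<'E'
from workcell import bot
from h import *
c=bot.calibration("wrist")
print(onz(c,(262,195.5),.066))
E
python3 -m pendant '[[0.026,0.02,0.08,-0.003,-0.002,0.001,0],[0,0,0.12,0,0,0,0],[0,0,0.08,0,0,0,0],[0,0,0,0,0,0,0],[0,0,0,0,0,0,0]]'; python3 go.py 0.518 -0.409 0.017 79
```

```text
[ 0.51812788 -0.40891436  0.066     ]
time: 22.5
ee_pos: [0.5216, -0.4017, 0.114]
tcp_rot: [179.9, 0.0, 79.5]
wrist_force: [-0.2, -1.1, 0.3]
opening: 0.0854
shift, current axes [-0.031 -0.009  0.388] final axes [-0.031 -0.008  0.388] turn [0.0004 0.0002 0.003 ] mm [ -3.6  -7.3 -97. ] t 22.5 open 0.08542034288703244 F [-0.2 -1.1  0.3]
```

```bash
python3 -m pendant '[[-0.03,-0.009,0.1,0,0,0.003,0],[0,0,0.13,0,0,0,0],[0,0,0.05,0,0,0,0],[0,0,0,0,0,0,0],[0,0,0,0,0,0,0]]'; python3 go.py 0.518 -0.409 0.017 79
```

```text
time: 23.0
ee_pos: [0.5221, -0.4083, 0.0513]
tcp_rot: [179.4, 0.3, 79.2]
wrist_force: [0.7, -0.8, 0.1]
opening: 0.0855
shift, current axes [-0.005 -0.017  0.137] final axes [-0.006 -0.016  0.137] turn [0.0034 0.0016 0.001 ] mm [ -4.1  -0.7 -34.3] t 23.0 open 0.08552163411957564 F [ 0.7 -0.8  0.1]
```

```bash
python3 -m pendant '[[-0.005,-0.016,0.05,0.003,0.002,0.001,0],[0,0,0.06,0,0,0,0.1],[0,0,0.03,0,0,0,0.2],[0,0,0,0,0,0,0.2],[0,0,0,0,0,0,0.2]]'; python3 go.py 0.518 -0.409 0.017 79
```

```text
time: 23.5
ee_pos: [0.5191, -0.4099, 0.0168]
tcp_rot: [179.8, 0.0, 79.0]
wrist_force: [-0.4, 0.1, 0.3]
opening: 0.0685
shift, current axes [ 0.002 -0.005 -0.001] final axes [ 0.002 -0.005 -0.001] turn [ 0.0013  0.     -0.    ] mm [-1.1  0.9  0.2] t 23.5 open 0.06854396218578993 F [-0.4  0.1  0.3]
```

```bash
python3 -m pendant '[[0.002,-0.004,0,0.001,0,0,0.4],[0,0,0,0,0,0,0.6],[0,0,0,0,0,0,1],[0,0,0,0,0,0,1],[0,0,0,0,0,0,1],[0,0,0,0,0,0,1]]' 40; python3 go.py 0.490 -0.0857 0.20 79.3
```

```text
time: 24.1
ee_pos: [0.5186, -0.4094, 0.0181]
tcp_rot: [179.9, 0.0, 79.0]
wrist_force: [0.0, -0.7, -1.0]
opening: 0.0327
shift, current axes [ 1.249 -0.358 -0.729] final axes [ 1.251 -0.353 -0.728] turn [ 0.0006  0.0002 -0.0017] mm [-28.6 323.7 181.9] t 24.1 open 0.03270633299601865 F [ 0.  -0.7 -1. ]
```

```bash
python3 -m pendant '[[0,0,-0.1,0,0,0,1],[0,0,-0.15,0,0,0,1],[0,0,-0.18,0,0,0,1],[0,0,-0.17,0,0,0,1],[0.08,-0.02,-0.13,0,0,0,1],[0.15,-0.042,0,0,0,-0.001,1],[0.18,-0.05,0,0,0,0,1],[0.18,-0.05,0,0,0,0,1],[0.18,-0.05,0,0,0,0,1],[0.18,-0.05,0,0,0,0,1],[0.14,-0.04,0,0,0,0,1],[0.06,-0.02,0,0,0,0,1]]'; python3 go.py 0.490 -0.0857 0.15 79.3
```

```text
time: 25.3
ee_pos: [0.4914, -0.1034, 0.2062]
tcp_rot: [179.9, -0.1, 78.9]
wrist_force: [0.7, -1.3, -0.5]
opening: 0.0333
shift, current axes [ 0.068 -0.019  0.225] final axes [ 0.069 -0.018  0.225] turn [ 0.0007 -0.0005 -0.0024] mm [ -1.4  17.7 -56.2] t 25.3 open 0.03330252596172138 F [ 0.7 -1.3 -0.5]
```

```bash
python3 -m pendant '[[0.06,-0.018,0.06,0,0,-0.002,1],[0,0,0.08,0,0,0,1],[0,0,0.02,0,0,0,1],[0,0,0,0,0,0,1],[0,0,0,0,0,0,1]]'; python3 go.py 0.490 -0.0857 0.104 79.3
python3 - <<'E'
from workcell import bot
from h import *
im=bot.camera("wrist")[:,:,::-1].copy();cv2.imwrite("pics/w11.png",im)
im=bot.camera("side")[:,:,::-1].copy();crop(im,220,110,140,120,5,"pics/s11.png")
E
```

```text
time: 25.8
ee_pos: [0.4898, -0.0843, 0.1673]
tcp_rot: [179.7, -0.1, 79.5]
wrist_force: [0.4, -0.6, -1.0]
opening: 0.033
shift, current axes [-0.006  0.     0.253] final axes [-0.005  0.002  0.253] turn [ 0.0018 -0.0006  0.0011] mm [  0.2  -1.4 -63.3] t 25.8 open 0.03303941520534527 F [ 0.4 -0.6 -1. ]
```

View pics/w11.png

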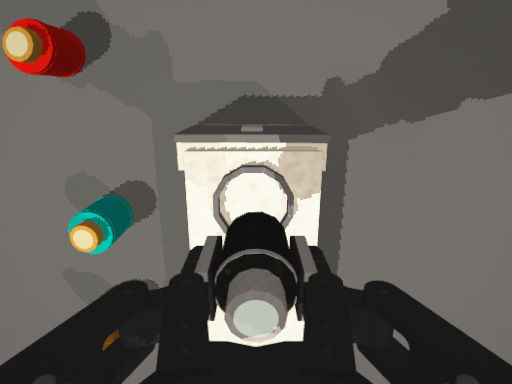

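View pics/s11.png

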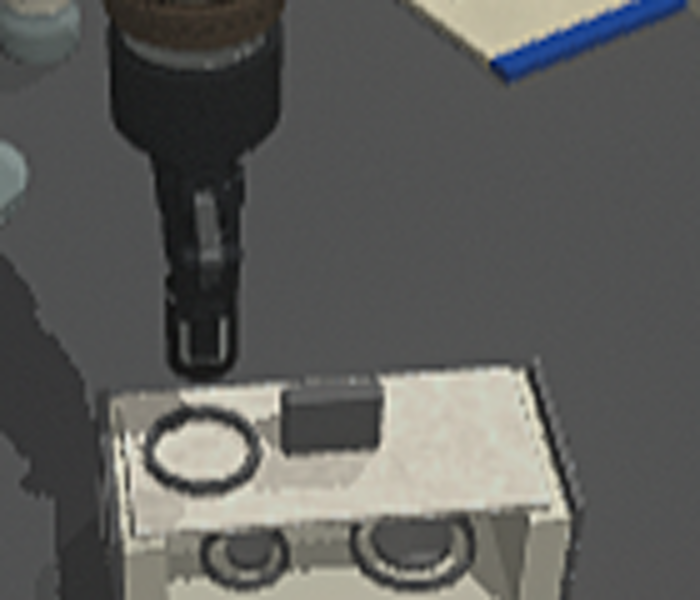

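The eyepiece is held upright over the divider's ring. Descending.

```bash
python3 - <<'E'
from workcell import bot
from h import *
print(onz(bot.calibration("wrist"),(254,203.5),.094))
E
python3 -m pendant '[[-0.006,0,0.06,0.001,0,0.001,1],[0,0,0.06,0,0,0,1],[0,0,0.03,0,0,0,1],[0,0,0,0,0,0,1],[0,0,0,0,0,0,1]]'; python3 go.py 0.490 -0.0857 0.104 79.3
```

```text
[ 0.48876632 -0.08474809  0.094     ]
time: 26.4
ee_pos: [0.4899, -0.0869, 0.1266]
tcp_rot: [179.9, -0.1, 79.2]
wrist_force: [0.1, 0.6, -0.8]
opening: 0.0328
shift, current axes [ 0.005 -0.001  0.09 ] final axes [ 0.005 -0.001  0.09 ] turn [ 0.0008 -0.0005 -0.0006] mm [  0.1   1.2 -22.6] t 26.4 open 0.03275001826039521 F [ 0.1  0.6 -0.8]
```

```bash
python3 -m pendant '[[0.006,-0.001,0.03,0,0,0,1],[0,0,0.03,0,0,0,1],[0,0,0.02,0,0,0,1],[0,0,0,0,0,0,1],[0,0,0,0,0,0,1]]'; python3 go.py 0.490 -0.0857 0.104 79.3
```

```text
time: 26.9
ee_pos: [0.4903, -0.0851, 0.1053]
tcp_rot: [179.8, -0.1, 79.2]
wrist_force: [0.4, -0.5, -0.3]
opening: 0.0331
shift, current axes [-0.002 -0.001  0.005] final axes [-0.002 -0.001  0.005] turn [ 0.001  -0.0006 -0.0005] mm [-0.3 -0.6 -1.3] t 26.9 open 0.0331439342920266 F [ 0.4 -0.5 -0.3]
```

```bash
python3 -m pendant '[[0,-0.002,0.01,0.001,0,0,1],[0,0,0.006,0,0,0,1]]'; python3 -m pendant '[[0,0,0.008,0,0,0,1],[0,0,0.004,0,0,0,1]]'
```

```text
time: 27.1
ee_pos: [0.4903, -0.0851, 0.1034]
tcp_rot: [179.9, -0.1, 79.2]
wrist_force: [-6.8, 1.3, 17.8]
opening: 0.0333
time: 27.3
ee_pos: [0.4905, -0.0852, 0.1035]
tcp_rot: [179.7, -0.1, 79.2]
wrist_force: [-0.4, 0.1, 0.2]
opening: 0.0328
```

Contact. Releasing slowly, rising, and checking.

```bash
python3 -m pendant '[[0,0,0,0,0,0,0.5],[0,0,0,0,0,0,0.35],[0,0,0,0,0,0,0.25],[0,0,0,0,0,0,0.15],[0,0,-0.06,0,0,0,0.1],[0,0,-0.12,0,0,0,0],[0,0,-0.16,0,0,0,0],[0,0,-0.1,0,0,0,0],[0,0,0,0,0,0,0],[0,0,0,0,0,0,0]]'
python3 - <<'E'
from workcell import bot
from h import *
im=bot.camera("wrist")[:,:,::-1].copy();cv2.imwrite("pics/w12.png",im)
im=bot.camera("side")[:,:,::-1].copy();crop(im,200,100,160,130,5,"pics/s12.png")
print(bot.get_obs()["ee_pos"])
E
```

```text
time: 28.3
ee_pos: [0.4896, -0.0852, 0.2214]
tcp_rot: [179.7, -0.1, 79.2]
wrist_force: [0.3, -0.3, -0.3]
opening: 0.0855
[ 0.48930058 -0.08514078  0.22058077]
```

View pics/w12.png

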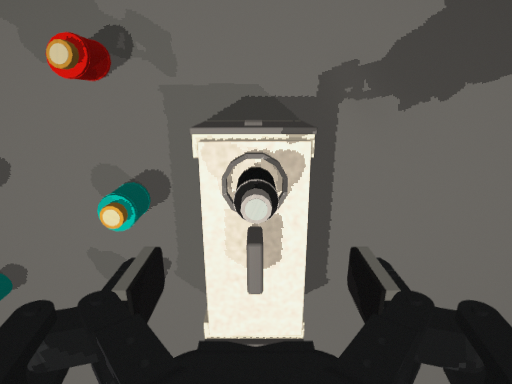

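View pics/s12.png

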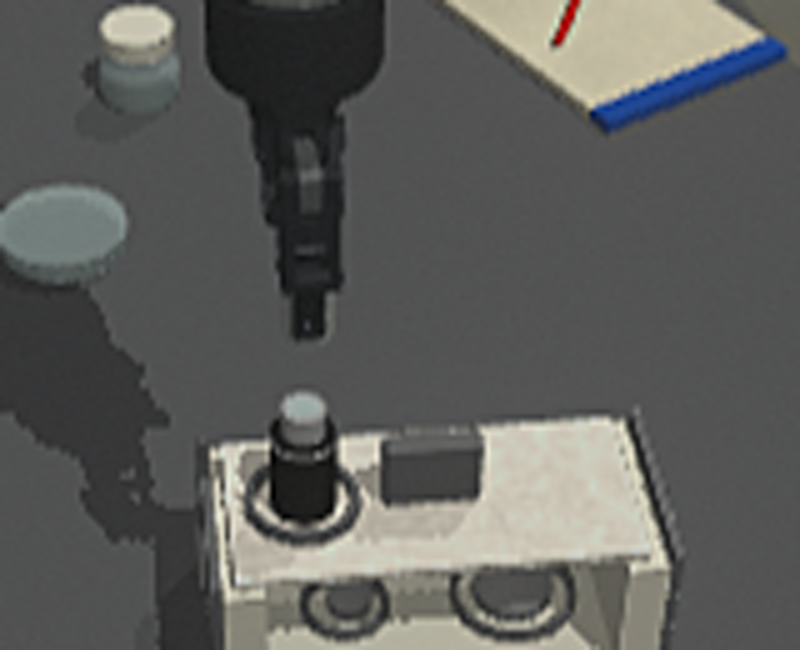

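The eyepiece stands upright inside the divider's ring, the divider is flat between the stops, and both barrels are in their rings. One numerical check, then I'll hand in.

```bash
python3 - <<'E'
from workcell import bot
from h import *
c=bot.calibration("wrist")
print(onz(c,(256,209),.152),onz(c,(255,185),.094),onz(c,(255,264),.126))
print(bot.get_obs()["time"]); bot.job_done()
E
```

```text
[ 0.49054261 -0.08449309  0.152     ] [ 0.48881154 -0.08487646  0.094     ] [ 0.54773492 -0.09611057  0.126     ]
28.4
the job is handed in; nothing more can be done
```

The case is packed and the job is handed in at about 28 s. The hand-in call gives no verdict, so the result rests on my own checks.

- **Steps:** I stood the small objective in the narrow ring and the steel large objective in the wide ring. I then laid the divider on both end walls and stood the black eyepiece in its ring. The look-alikes were not touched.
- **Eyepiece and divider:** The last wrist and side pictures show the eyepiece upright, about 2 mm from its ring's centre. The divider lies flat, with even gaps to both stops.
- **Objectives:** They stand in their rings under the divider. I last measured the small one about 3 mm off centre. The large one I released with the tool within 2 mm of its ring's measured centre.
- **Release and bystanders:** The gripper is open and well clear of everything. The bottle, jar and dish showed no visible movement, but I did not re-measure them.
- **Disagreements:** The camera position estimates differed by 3–6 mm, so I used the wrist camera for the final alignment. The small objective was gripped about 12 mm higher than planned, which did no harm. My pixel estimate of the divider fin's position came out about 7 mm from where I released it, a rough reading but still inside the 16 mm limit.

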